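# Free-run check of a bottle shuttle

## Task

Check that the bottle shuttle rolls freely: set it going gently along its track by the wooden post and let it coast by itself for at least 4 seconds, guarding it all the while with your open hand round the upper part of the post: keep pace with it, the post in the middle of your hand, without touching it. Then close your hand on the post, bring the shuttle to a standstill less than 10 cm short of the buffers at the far end without bumping them, and finish while still holding the post, with the bottle lying undisturbed in its saddles and the other things on the bench left alone.

Things in the scene. Friction and masses are not known exactly. Their poses are not given: they have to be found in the camera images.
- track: Fixed straight transfer track: plywood plank 200 x 960 mm, two low aluminium rails, at each end a 78 mm high wooden block with two rubber buffers. Origin: centre of the plank's underside. Its y axis lies along the rails; the far end, to which the shuttle is sent, is the -y end (robot's right). Place and yaw vary.
- shuttle (a joint): Travel of the shuttle along the track, m: 0 = against the near buffers (+y end, robot's left), where it starts parked; 0.60 = against the far ones. A wheeled deck, 190 x 260 mm, top 65 mm high. Mass with post 0.65 kg (+-30 percent) plus the bottle; bearing drag 0.45 N per m/s, so the coasting speed falls by a factor e in 2 to 5 s, about 3 s nominally.
- post_grip (a point): Point on the axis of the shuttle's upright wooden post (30 mm diameter, 150 mm tall, top 215 mm above the bench, 75 mm from the track's centre line on the robot's side), 22 mm below its top, 193 mm up: where the hand takes it. Guarding = tool point (TCP) within 20 mm of it. Axes as the track's: y along the rails, z up; the shuttle rolls to -y.
- bottle: Loose capped amber bottle, 75 mm diameter, 300 mm long, 0.45 kg (empty) to 1.2 kg (full), 0.8 nominally, lying along the track in two V saddles on the deck, its axis 105 mm beyond the post's, its foot within 10 mm of the upright end board at the deck's -y end. Origin: on its axis, half way along, 123 mm above the bench (top side 161 mm). y axis from foot to mouth.
- tape_dispenser: Bystander: white tape dispenser with a roll of tape, 160 x 55 x 98 mm, loose on the bench. Origin: centre of its underside.
- glue_pot: Bystander: open white plastic pot, 72 mm diameter, 60 mm tall, loose on the bench. Origin: centre of its underside.
- jar: Bystander: capped glass jar, 64 mm diameter, 105 mm tall, loose on the bench. Origin: centre of its underside.

How it is judged:
On the way, in this order (a step that is already met when the one before it is completed fails the run):
1. the shuttle coasts by itself towards the far end for nearly 4 s (faster than 10 mm/s), untouched, with the tool point kept within 20 mm of the grip point of the post (velocity of joint shuttle above 0.01 m/s and distance between the grasp point and post_grip below 0.02 m and contact force between each of the fingers, the arm and track below 0.2 N and contact force between the arm and bottle below 0.2 N), for 3.7 s.
2. the hand holds the post and the shuttle stands still short of the far buffers (contact force between the fingers and track above 3 N and velocity of joint shuttle between -0.02 and 0.02 m/s and value of joint shuttle between 0.49 and 0.595 m), for 0.2 s.
At the end, for the whole second after the job is handed in: The fingers hold the post (over 3 N, tool point within 40 mm of its grip point); the shuttle stands still at 0.49 to 0.595 m, short of the far buffers; the bottle lies at rest in its saddles, shifted less than 12 mm sideways and 25 mm lengthwise (all of step 2 and distance between the grasp point and post_grip below 0.04 m and x of bottle in the frame of post_grip between 0.093 and 0.117 m and y of bottle in the frame of post_grip between 0.01 and 0.065 m and z of bottle in the frame of post_grip below -0.058 m and linear speed of bottle below 0.03 m/s); the arm keeps its last pose, push and grip.
It fails at once if the shuttle bumps the buffers of the far end (value of joint shuttle above 0.598 m).
It fails at once if the shuttle is shoved: faster than 0.35 m/s (velocity of joint shuttle above 0.35 m/s).
It fails at once if the bottle is thrown out of its saddles (z of bottle in the frame of post_grip above -0.053 m or x of bottle in the frame of post_grip above 0.125 m or x of bottle in the frame of post_grip below 0.085 m).
It fails at once if another thing on the bench is pushed more than 30 mm or knocked over (distance of any of tape_dispenser, glue_pot, jar from where it was at the start of the episode above 0.03 m or angle between jar's own z axis and vertical above 0.3 rad or angle between glue_pot's own z axis and vertical above 0.5 rad).
It also fails if it takes over 43 s, if anything falls off the work surface, if the arm or the gripper's body presses on something with over 40 N, if the wrist force passes 120 N, or if a joint passes its speed limit or range.

## Robot

A 7-joint arm with a two-finger parallel gripper is mounted at the origin on the work surface. World frame = base frame: x ahead of the robot, y to its left, z up, the work surface at z = 0. Lengths are in m, angles in rad, forces in N, time in s.
With the tool pointing down it reaches from about 0.425 to 0.875 m from the base axis. Payload 4.7 kg.
Tool frame: the origin (TCP) lies between the finger pads, 19 mm behind the fingertips; this is the grasp point; z points along the fingers, y is the line along which they close (so a half turn about z gives the same grasp; the last joint's range is limited). The gripper opens to 87 mm and grips with 3 to 60 N. Pads are 19 mm wide; open, the fingers measure 117 mm over their backs; the gripper's body (75 mm by 190 mm) begins 51 mm behind the grasp point.
Start: joints at [1.284, 0.321, -0.07, 1.45, 0.023, 1.371, -0.057], TCP at [0.193, -0.621, 0.241] pointing down, gripper open.
Joint ranges: [-2.86, 2.86], [-0.3, 2.09], [-1.38, 1.24], [0.06, 2.45], [-1.56, 4.7], [0.09, 2.05], [-2.69, 2.69]. Speed limits (rad/s): [2.57, 2.57, 3.14, 3.14, 3.14, 3.14, 3.14].

## Interface

Orientations are given as a rotation vector (axis times angle).
In Python, from bench import ctrl gives the robot as it stands. The module is installed in compiled form; this text tells all that it offers.
- The arm moves only by the shell command python3 -m inch 'ROWS' [FORCE]. ROWS is JSON, a list of rows, each an object with "slide": the shift along the tool's x, y, z scaled (see below), a list of three; "angular": the turn, a rotation vector about the tool's x, y, z scaled (see below), a list of three; "claw": the opening, from -1 (shut) to 1 (fully open). In form: [{"slide": [tx, ty, tz], "angular": [rx, ry, rz], "claw": claw}, ...]. A call has 1 to 10 rows; each row is the pose to reach, as a shift and turn from the pose commanded when the call began, along the tool's axes at that moment; what a row does not reach only later rows make up. The controller multiplies each number of a shift by 0.25 m and each number of a turn by 30 degrees. A row lasts 1/10 s, in which the tool goes at most 50 mm and 8.59 degrees, less where a joint would pass 70% of its speed; a pose out of reach is approached as far as the arm can. A call with a number of a shift or a turn outside -1 to 1 is refused whole. A call with a gripper value outside its range is refused whole. The fingers move at their own pace and stop on an object; FORCE is the grip in N (left out, the last holds). Time passes only in rows, so rows that repeat a pose let the fingers close. It gives the time, the measured TCP pose, the force, the opening and the grip force at its end, in the units of the state.
- ctrl.get_state(): the state, without advancing time (a new reading comes with each control period).
- ctrl.get_image(name): name is "scene" or "top" or "wrist"; returns a dict with "color" (384x512x3 uint8, red, green, blue), "depth" (384x512 float32, m along the optical axis (not along the pixel's ray), 0 where there is no reading), "camera_matrix" (3x3 intrinsics, pixels), "extrinsics" (4x4, takes a point from camera to world coordinates); the wrist camera has in their place "tool_from_camera" (4x4, takes a point from camera to tool coordinates, whose origin is the TCP and whose axes are the flange's). Camera axes: x right, y up, looking along -z (the intrinsics and any distortion apply to the point x, -y, -z); pixel columns grow to the right and rows downward; lengths in m; the calibration is good to about 2 mm. A picture is of the moment at which its call begins: read the wrist's pose just before it.
- ctrl.close_job(): hands the job in; it is judged then, once.
Trained networks look in the newest picture that a camera, given by its name, has taken for a name from the list of things; names that differ only in an ending like _2 or _b are one class to them, and where a whole thing is asked for, a point or a joint stands for the part that bears it (a point fixed in the world has none). Each returns a list of dicts, best first, with "confidence" (0 to 1); they miss things now and then, are a little off and sometimes report something else, mostly with a low value. They report only what shows in the picture. A call takes as long as a camera call.
- ctrl.find_in(query, camera): "bbox" ([centre column, centre row, width, height] in pixels, round what is visible of it).
- ctrl.outline_of(query, camera): "mask" (384x512 bool, what is visible of it) and "bbox" ([centre column, centre row, width, height] in pixels, round what is visible of it).
The state is a dict: "time": time; "joint_positions": joint angles; "qd": joint speeds; "joint_torque": joint torques, N m; "position": TCP position; "tool_rot": TCP orientation; "ft_force": force on the tool from outside, world axes, zero at the start; "torque": the same for the moment, N m; "grip_width": opening from 0.0 (shut) to 1.0 (fully open); "grip_force": force on a finger pad.
Only numpy, scipy, OpenCV 4.12 (cv2) and the standard library are available. Lean on these libraries where they do the work, as an engineer would, in place of code of your own. Each camera call takes 0.05 s, during which the arm holds its last target. There are 200 camera calls.

## Working session

There is one attempt and no reset: what is moved stays moved. The work goes in short steps, Python scripts to look and compute and a shell command to move; the robot and the scene stay as the last step left them, time stands still between calls to the robot, and variables do not carry over. Pictures are saved under pics/ and viewed, at most 10 in all, crops included, and the job is handed in when it is done.

```bash
mkdir -p pics
cat > h.py <<'E'
import numpy as np, cv2
from bench import ctrl
from scipy.spatial.transform import Rotation as R
def cloud(im,mask=None,T=None):
    d=im["depth"];K=im["camera_matrix"];v,u=np.nonzero((d>0)&(mask if mask is not None else True))
    z=d[v,u];p=np.c_[(u-K[0,2])/K[0,0]*z,-(v-K[1,2])/K[1,1]*z,-z]
    T=im["extrinsics"] if T is None else T
    return p@T[:3,:3].T+T[:3,3]
E
python3 - <<'E'
from h import *
s=ctrl.get_state()
for k in s: print(k,np.round(s[k],3))
ims=[]
for c in("scene","top"):
    im=ctrl.get_image(c); ims.append(im["color"])
    print(c,im["camera_matrix"].round(1).tolist(),im["extrinsics"].round(3).tolist())
    for q in("track","shuttle","post_grip","bottle","tape_dispenser","glue_pot","jar"):
        for r in ctrl.outline_of(q,c)[:2]:
            p=cloud(im,r["mask"]); print(q,round(r["confidence"],2),np.round(r["bbox"]),len(p), np.percentile(p,[2,50,98],axis=0).round(3).tolist() if len(p) else "")
    cv2.imwrite(f"pics/{c}0.png",cv2.resize(im["color"],(800,600))[:,:,::-1])
E
```

```text
time 0.0
joint_positions [ 1.284  0.322 -0.07   1.452  0.023  1.371 -0.057]
qd [ 0.001  0.    -0.001 -0.     0.001  0.     0.   ]
joint_torque [ 0.0000e+00 -4.9129e+01 -4.0400e-01 -3.1253e+01 -6.4000e-02  4.4000e-02
  0.0000e+00]
position [ 0.192 -0.62   0.24 ]
tool_rot [-3.104e+00 -4.710e-01  1.000e-03]
ft_force [ 0.59   0.54  -0.151]
torque [0.018 0.003 0.01 ]
grip_force 0.0
grip_width 1.001
scene [[347.2, 0.0, 249.8], [0.0, 347.2, 185.7], [0.0, 0.0, 1.0]] [[0.861, -0.325, 0.391, 0.804], [0.508, 0.536, -0.674, -0.495], [0.01, 0.779, 0.627, 0.664], [0.0, 0.0, 0.0, 1.0]]
track 0.66 [246. 251. 307. 266.] 26274 [[0.46, -0.39, 0.011], [0.584, -0.099, 0.014], [0.732, 0.452, 0.142]]
shuttle 0.76 [347. 166.  96.  93.] 3318 [[0.545, 0.214, 0.057], [0.638, 0.266, 0.072], [0.74, 0.467, 0.204]]
post_grip 0.81 [346. 164.  98.  98.] 3623 [[0.539, 0.214, 0.014], [0.64, 0.269, 0.069], [0.741, 0.475, 0.206]]
bottle 0.7 [367. 152.  60.  51.] 1348 [[0.629, 0.236, 0.004], [0.685, 0.326, 0.154], [0.713, 0.657, 0.163]]
tape_dispenser 0.61 [348. 163. 100.  97.] 3526 [[0.545, 0.214, 0.055], [0.64, 0.268, 
[... 608 characters left out ...]
0.348, 0.067], [0.744, 0.482, 0.214]]
post_grip 0.85 [146. 134. 101.  72.] 3894 [[0.543, 0.219, 0.057], [0.605, 0.348, 0.067], [0.742, 0.482, 0.214]]
bottle 0.58 [128. 118. 113.  34.] 2424 [[0.627, 0.24, 0.122], [0.668, 0.352, 0.153], [0.706, 0.526, 0.164]]
tape_dispenser 0.95 [348. 237.  60.  24.] 994 [[0.308, -0.305, 0.017], [0.343, -0.223, 0.047], [0.381, -0.158, 0.1]]
glue_pot 0.89 [157. 244.  24.  24.] 518 [[0.291, 0.288, 0.002], [0.321, 0.327, 0.016], [0.352, 0.351, 0.064]]
glue_pot 0.23 [148. 136. 102.  76.] 3698 [[0.543, 0.219, 0.06], [0.604, 0.349, 0.067], [0.74, 0.482, 0.215]]
jar 0.87 [299. 221.  23.  22.] 471 [[0.362, -0.113, 0.002], [0.389, -0.075, 0.105], [0.419, -0.049, 0.11]]
```

Run:
```python
from h import *
for c in("scene","top"):
    im=ctrl.get_image(c); P=cloud(im)
    b=(P[:,0]>.5)&(P[:,0]<.62)&(P[:,1]>.15)&(P[:,1]<.5)&(P[:,2]>.1)&(P[:,2]<.225)
    p=P[b]; print(c,"post",len(p)); t=p[p[:,2]>.205]; print("top",len(t),t.mean(0).round(4),t.min(0).round(3),t.max(0).round(3))
    s=p[(p[:,2]<.2)]; print("side",np.median(s,0).round(4),s.min(0).round(3),s.max(0).round(3))
    # rails via rows: fit aluminium / plank edge from mask
    for lo,hi,n in((.1,.17,"bottle"),):
        q=P[(P[:,0]>.6)&(P[:,0]<.75)&(P[:,1]>.2)&(P[:,1]<.45)&(P[:,2]>.15)&(P[:,2]<.17)]
        f=np.polyfit(q[:,1],q[:,0],1);print("bottle ridge",f.round(4),len(q))
    for sgn in (0,):
        q=P[(P[:,2]>.006)&(P[:,2]<.03)&(P[:,1]>-.35)&(P[:,1]<.1)&(P[:,0]>.43)&(P[:,0]<.8)]
        e=[]
        for y in np.arange(-.3,.1,.03):
            r=q[abs(q[:,1]-y)<.015][:,0]
            if len(r)>20:e.append((y,r.min(),r.max()))
        e=np.array(e);print("edges",np.polyfit(e[:,0],e[:,1],1).round(4),np.polyfit(e[:,0],e[:,2],1).round(4))
    q=P[(P[:,2]>.06)&(P[:,1]<-.3)&(P[:,0]>.43)&(P[:,0]<.8)]; print("farblock",np.percentile(q,[1,50,99],axis=0).round(3).tolist())
```

```text
scene post 518
top 78 [0.5707 0.3556 0.2136] [0.556 0.345 0.205] [0.584 0.376 0.22 ]
side [0.5772 0.3493 0.1451] [0.555 0.224 0.1  ] [0.62 0.37 0.2 ]
bottle ridge [0.1449 0.6269] 919
edges [0.147  0.4912] [0.1437 0.6956]
farblock [[0.447, -0.404, 0.061], [0.485, -0.388, 0.079], [0.531, -0.364, 0.082]]
top post 354
top 123 [0.5672 0.3624 0.2144] [0.554 0.349 0.205] [0.584 0.379 0.22 ]
side [0.5679 0.3499 0.1426] [0.553 0.227 0.1  ] [0.62  0.372 0.199]
bottle ridge [0.1305 0.6245] 1465
edges [0.0063 0.4466] [0.0094 0.791 ]
farblock [[0.446, -0.416, 0.061], [0.533, -0.391, 0.078], [0.621, -0.362, 0.084]]
```

View pics/scene0.png

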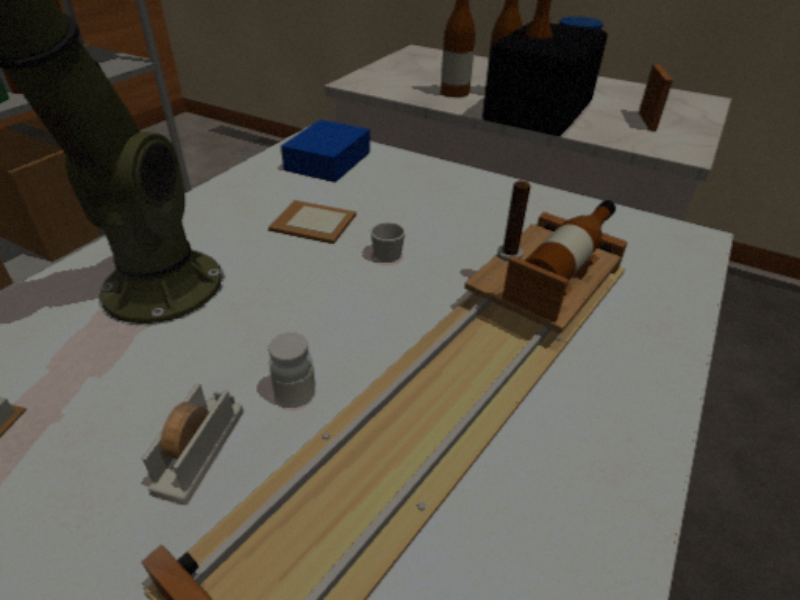

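View pics/top0.png

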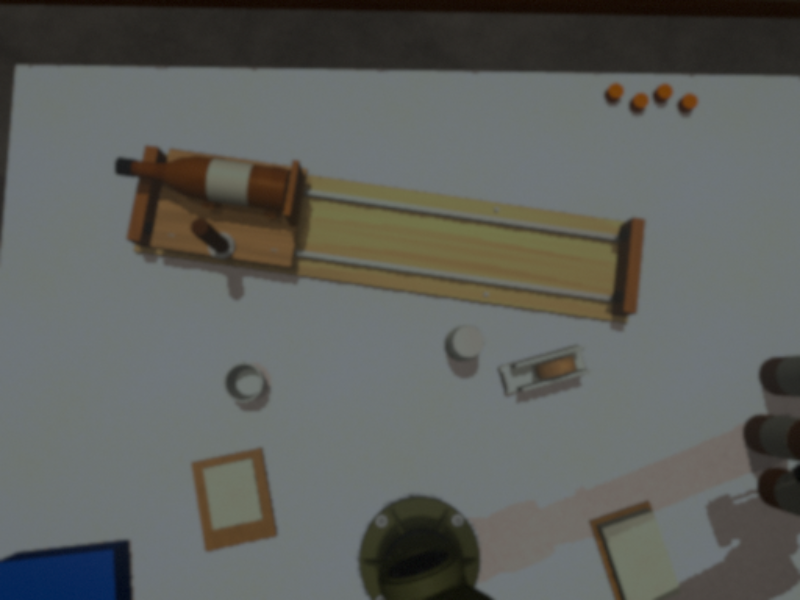

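Scene view: the shuttle is parked at the left, with its post at about (517,215) px. The jar is at (291,370), the tape dispenser at (195,445) and the pot at (387,242). The top view agrees, with the post at (212,236) and the far block at (632,265).

Next I'll move towards the post and refine the track yaw as I go.

```bash
python3 -m inch '[{"slide":[0.95,-0.5,-0.2],"angular":[0,0,-0.72],"claw":1},{"slide":[0.95,-0.5,-0.2],"angular":[0,0,-0.72],"claw":1},{"slide":[0.95,-0.5,-0.2],"angular":[0,0,-0.72],"claw":1},{"slide":[0.95,-0.5,-0.2],"angular":[0,0,-0.72],"claw":1},{"slide":[0.95,-0.5,-0.2],"angular":[0,0,-0.72],"claw":1},{"slide":[0.95,-0.5,-0.2],"angular":[0,0,-0.72],"claw":1},{"slide":[0.95,-0.5,-0.2],"angular":[0,0,-0.72],"claw":1}]'
cat >> h.py <<'E'
def to(target,yaw_y):  # slide units & turn units to reach target with tool y at angle yaw_y
    s=ctrl.get_state();M=R.from_rotvec(s["tool_rot"]).as_matrix();p=np.array(s["position"])
    a=yaw_y;G=np.c_[[-np.sin(a),np.cos(a),0],[np.cos(a),np.sin(a),0],[0,0,-1]]
    print("t",round(s["time"],2),"pos",p.round(4),"slide",(M.T@(np.array(target)-p)/.25).round(3),"turn",(R.from_matrix(M.T@G).as_rotvec(degrees=True)/30).round(3),"F",np.round(s["ft_force"],1),"w",round(s["grip_width"],3))
E
python3 - <<'E'
from h import *
im=ctrl.get_image("top");hsv=cv2.cvtColor(im["color"],cv2.COLOR_RGB2HSV)
K=im["camera_matrix"];T=im["extrinsics"]
m=((hsv[...,1]>70)&(hsv[...,0]<35)).astype(np.uint8)
v,u=np.nonzero(m);d=np.c_[(u-K[0,2])/K[0,0],-(v-K[1,2])/K[1,1],-np.ones(len(u))]@T[:3,:3].T
l=(.012-T[2,3])/d[:,2];P=T[:3,3]+d*l[:,None]
P=P[(P[:,0]>.4)&(P[:,0]<.75)]
e=[]
for y in np.arange(-.33,.17,.02):
    r=P[abs(P[:,1]-y)<.01][:,0]
    if len(r)>10:e.append((y,np.percentile(r,1),np.percentile(r,99)))
e=np.array(e)
for k in(1,2):
    f=np.polyfit(e[:,0],e[:,k],1);g=abs(np.polyval(f,e[:,0])-e[:,k])<.006;print(np.polyfit(e[g,0],e[g,k],1).round(4),g.sum(),len(g))
to([.569,.361,.27],-np.arctan(.144))
E
```

```text
time: 1.6
position: [0.3868, -0.4271, 0.2927]
tool_rot: [2.957, 1.057, 0.004]
ft_force: [-0.2, -1.1, 1.2]
grip_width: 1.002
grip_force: 0.0
[0.1445 0.4915] 25 25
[0.1421 0.6872] 25 25
t 1.65 pos [ 0.3841 -0.4296  0.292 ] slide [ 2.568 -1.989  0.085] turn [ 3.000e-03  1.000e-03 -1.424e+00] F [-0.7  0.2 -0.9] w 0.998
```

```bash
python3 -m inch '[{"slide":[1,-0.77,0],"angular":[0,0,-0.72],"claw":1},{"slide":[1,-0.77,0],"angular":[0,0,-0.72],"claw":1},{"slide":[1,-0.77,0],"angular":[0,0,-0.72],"claw":1},{"slide":[1,-0.77,0],"angular":[0,0,-0.72],"claw":1},{"slide":[1,-0.77,0],"angular":[0,0,-0.72],"claw":1},{"slide":[1,-0.77,0],"angular":[0,0,-0.72],"claw":1},{"slide":[1,-0.77,0],"angular":[0,0,-0.72],"claw":1}]'
python3 - <<'E'
from h import *
to([.569,.361,.27],-.1425)
E
```

```text
time: 2.35
position: [0.457, -0.1201, 0.2916]
tool_rot: [2.711, 1.588, 0.002]
ft_force: [0.5, -0.2, -0.0]
grip_width: 1.002
grip_force: 0.0
t 2.35 pos [ 0.457  -0.1201  0.2916] slide [ 1.898 -0.551  0.088] turn [ 0.001 -0.001 -0.704] F [ 0.5 -0.2 -0. ] w 1.002
```

```bash
python3 -m inch '[{"slide":[1,-0.28,0],"angular":[0,0,-0.71],"claw":1},{"slide":[1,-0.28,0],"angular":[0,0,-0.71],"claw":1},{"slide":[1,-0.28,0],"angular":[0,0,-0.71],"claw":1},{"slide":[1,-0.28,0],"angular":[0,0,-0.71],"claw":1},{"slide":[1,-0.28,0],"angular":[0,0,-0.71],"claw":1},{"slide":[1,-0.28,0],"angular":[0,0,-0.71],"claw":1}]'
python3 - <<'E'
from h import *
to([.569,.361,.27],-.1425)
s=ctrl.get_state();im=ctrl.get_image("wrist");cv2.imwrite("pics/w1.png",im["color"][:,:,::-1])
M=np.eye(4);M[:3,:3]=R.from_rotvec(s["tool_rot"]).as_matrix();M[:3,3]=s["position"]
T=M@im["tool_from_camera"];print(im["tool_from_camera"].round(3).tolist())
P=cloud(im,None,T);b=(abs(P[:,0]-.569)<.04)&(abs(P[:,1]-.361)<.04)&(P[:,2]>.2)&(P[:,2]<.225);print(b.sum(),P[b].mean(0) if b.any() else P.min(0))
E
```

```text
time: 2.95
position: [0.5189, 0.1327, 0.2912]
tool_rot: [-2.367, -2.061, -0.004]
ft_force: [0.8, 0.5, 0.3]
grip_width: 1.0
grip_force: 0.0
t 2.95 pos [0.5189 0.1327 0.2912] slide [0.932 0.073 0.088] turn [-0.001 -0.007  0.009] F [0.8 0.5 0.3] w 1.0
[[0.0, 0.953, 0.304, 0.083], [1.0, -0.0, 0.0, 0.0], [0.0, 0.304, -0.953, -0.142], [0.0, 0.0, 0.0, 1.0]]
0 [ 0.11269515 -0.19973292 -0.00466838]
```

View pics/w1.png

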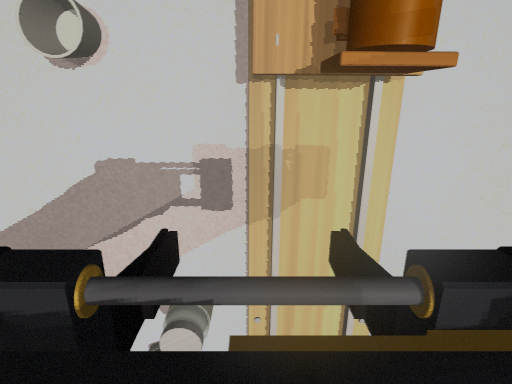

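The wrist view looks along the track: end board at (395,60), pot at (55,25), fingers at rows 230–290. The post is not in view yet, so I'll move closer and measure it.

```bash
python3 -m inch '[{"slide":[0.2,0.03,0],"angular":[0,0,0],"claw":1},{"slide":[0.4,0.06,0],"angular":[0,0,0],"claw":1},{"slide":[0.6,0.07,0],"angular":[0,0,0],"claw":1},{"slide":[0.6,0.07,0],"angular":[0,0,0],"claw":1},{"slide":[0.6,0.07,0],"angular":[0,0,0],"claw":1}]'
cat >> h.py <<'E'
def wrist():
    s=ctrl.get_state();im=ctrl.get_image("wrist")
    M=np.eye(4);M[:3,:3]=R.from_rotvec(s["tool_rot"]).as_matrix();M[:3,3]=s["position"]
    return s,im,M@im["tool_from_camera"]
E
python3 - <<'E'
from h import *
s,im,T=wrist();cv2.imwrite("pics/w2.png",im["color"][:,:,::-1])
P=cloud(im,None,T);b=(abs(P[:,0]-.569)<.04)&(abs(P[:,1]-.361)<.04)&(P[:,2]>.208)&(P[:,2]<.222)
p=P[b];print(b.sum(),p.mean(0).round(4),p.min(0).round(4),p.max(0).round(4),cv2.minEnclosingCircle(p[:,:2].astype(np.float32)))
for r in ctrl.outline_of("post_grip","wrist")[:2]:print(r["confidence"],r["bbox"])
to([.569,.361,.27],-.1425)
E
```

```text
time: 3.5
position: [0.5582, 0.2723, 0.2899]
tool_rot: [-2.376, -2.056, 0.004]
ft_force: [0.1, -0.2, 0.7]
grip_width: 1.001
grip_force: 0.0
1629 [0.5691 0.3617 0.2137] [0.5547 0.3469 0.21  ] [0.5836 0.3765 0.2162] ((0.5690602660179138, 0.3616511821746826), 0.014933908358216286)
0.79 [318.9, 111.6, 184.5, 219.5]
t 3.6 pos [0.559  0.27   0.2906] slide [ 0.366 -0.014  0.082] turn [ 0.     0.005 -0.011] F [ 0.6  0.  -0.9] w 1.0
```

View pics/w2.png

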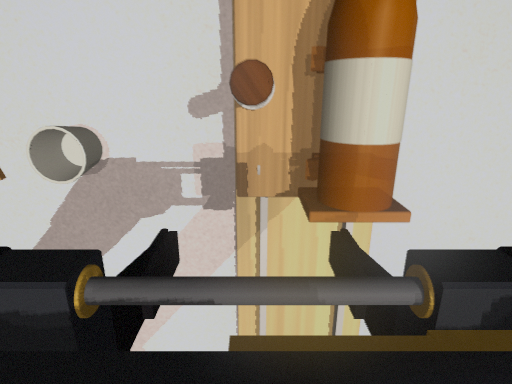

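The post top is at (252,82) px. Its circle fit gives centre (0.569, 0.362), radius 14.9 mm and top at z 0.214. I'll move over it and lower.

```bash
python3 -m inch '[{"slide":[0.18,-0.01,0],"angular":[0,0,0],"claw":1},{"slide":[0.37,-0.015,0],"angular":[0,0,0],"claw":1},{"slide":[0.37,-0.015,0],"angular":[0,0,0],"claw":1},{"slide":[0.37,-0.015,0],"angular":[0,0,0],"claw":1}]'
python3 - <<'E'
from h import *
to([.5691,.3617,.193],-.1425)
E
```

```text
time: 4.0
position: [0.5677, 0.3643, 0.291]
tool_rot: [2.375, 2.054, -0.001]
ft_force: [0.2, -1.0, -0.5]
grip_width: 1.002
grip_force: 0.0
t 4.0 pos [0.5677 0.3643 0.291 ] slide [-0.009  0.007  0.392] turn [ 0.001  0.003 -0.005] F [ 0.2 -1.  -0.5] w 1.002
```

```bash
python3 -m inch '[{"slide":[-0.01,0.005,0.15],"angular":[0,0,0],"claw":1},{"slide":[-0.01,0.005,0.3],"angular":[0,0,0],"claw":1},{"slide":[-0.01,0.005,0.39],"angular":[0,0,0],"claw":1},{"slide":[-0.01,0.005,0.39],"angular":[0,0,0],"claw":1}]'
python3 -m inch '[{"slide":[0,0,0],"angular":[0,0,0],"claw":-0.2},{"slide":[0,0,0],"angular":[0,0,0],"claw":-0.5},{"slide":[0,0,0],"angular":[0,0,0],"claw":-0.5},{"slide":[0,0,0],"angular":[0,0,0],"claw":-0.5},{"slide":[0,0,0],"angular":[0,0,0],"claw":-0.5}]' 15
python3 - <<'E'
from h import *
to([.5691,.3617,.193],-.1425)
E
```

```text
time: 4.4
position: [0.5688, 0.357, 0.1902]
tool_rot: [2.379, 2.048, -0.011]
ft_force: [0.7, 0.0, -0.2]
grip_width: 0.999
grip_force: 0.0
time: 4.9
position: [0.5684, 0.3633, 0.1945]
tool_rot: [2.375, 2.056, 0.002]
ft_force: [0.5, 0.5, 0.6]
grip_width: 0.635
grip_force: 0.0
t 4.9 pos [0.5684 0.3633 0.1945] slide [-0.006  0.004  0.006] turn [ 0.002 -0.001 -0.003] F [0.5 0.5 0.6] w 0.635
```

```bash
python3 -m inch '[{"slide":[0,0,0],"angular":[0,0,0],"claw":-0.6},{"slide":[0,0,0],"angular":[0,0,0],"claw":-0.6},{"slide":[0,0,0],"angular":[0,0,0],"claw":-0.6},{"slide":[0,0,0],"angular":[0,0,0],"claw":-0.6},{"slide":[0,0,0],"angular":[0,0,0],"claw":-0.6},{"slide":[0,0,0],"angular":[0,0,0],"claw":-0.6}]' 15
python3 - <<'E'
from h import *
to([.5691,.3617,.193],-.1425)
E
```

```text
time: 5.5
position: [0.5691, 0.3625, 0.1936]
tool_rot: [2.376, 2.054, 0.001]
ft_force: [3.4, -0.9, -1.3]
grip_width: 0.343
grip_force: 15.0
t 5.5 pos [0.5691 0.3625 0.1936] slide [-0.003  0.001  0.003] turn [ 0.002  0.    -0.005] F [ 3.4 -0.9 -1.3] w 0.343
```

Run:
```python
from h import *
s,im,T=wrist();np.savez("ref.npz",w=im["color"],wd=im["depth"],T=T,p=s["position"],K=im["camera_matrix"]);A=im["color"]
im=ctrl.get_image("top");np.savez("reft.npz",c=im["color"],d=im["depth"]);B=im["color"]
im2=ctrl.get_image("scene");C=im2["color"]
cv2.imwrite("pics/m3.png",np.hstack([cv2.resize(x,(400,300)) for x in(A,C)])[:,:,::-1])
for r in ctrl.outline_of("post_grip","scene")[:1]:print(r["bbox"])
```

```text
[343.5, 164.0, 100.3, 97.4]
```

View pics/m3.png

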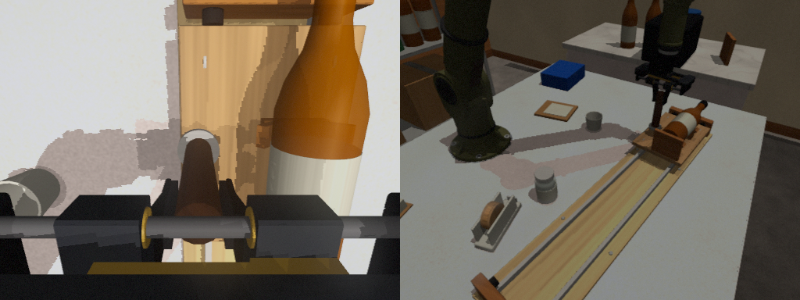

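Wrist view: the post is visible between the pads from about (200,140) to (200,240) in the half-size picture, so its depth gives the post offset in tool axes directly. Scene view: the hand is on the post at (660,95).

```bash
cat >> h.py <<'E'
def post(im):  # post axis in tool x,y (m) from depth of its near side
    P=cloud(im,None,im["tool_from_camera"])
    b=(abs(P[:,0])<.06)&(abs(P[:,1])<.035)&(P[:,2]>.022)&(P[:,2]<.10);p=P[b]
    y=(np.percentile(p[:,1],3)+np.percentile(p[:,1],97))/2
    q=p[abs(p[:,1]-y)<.005]
    return np.median(q[:,0])-.0147,y,len(q),np.polyfit(q[:,2],q[:,0],1)
def track_s(im,yaw=-.1425):
    s=ctrl.get_state();x,y,n,f=post(im);p=np.array(s["position"]);M=R.from_rotvec(s["tool_rot"]).as_matrix()
    w=p+M@[x,y,0];u=np.array([np.sin(yaw),-np.cos(yaw),0])
    print("t %.2f s_tool %.4f s_post %.4f off_x %.4f off_y %.4f n %d w %.2f pos %s"%(s["time"],(p-P0)@u,(w-P0)@u,x,y,n,s["grip_width"],p.round(4)))
P0=np.array([.5691,.3625,.193])
E
python3 - <<'E'
from h import *
for i in range(2):
    im=ctrl.get_image("wrist");print(post(im));track_s(im)
E
```

```text
(np.float64(-0.0014980606286208262), np.float64(0.00014728111053125426), 563, array([-6.53954510e-05,  1.31558149e-02]))
t 5.75 s_tool 0.0000 s_post 0.0015 off_x -0.0015 off_y 0.0001 n 563 w 0.34 pos [0.5691 0.3625 0.1937]
(np.float64(-0.0014994657876836199), np.float64(0.00013931589333859157), 562, array([0.00053747, 0.01312349]))
t 5.80 s_tool 0.0001 s_post 0.0016 off_x -0.0015 off_y 0.0001 n 562 w 0.34 pos [0.569  0.3625 0.1936]
```

```bash
python3 -m inch '[{"slide":[-0.008,0,0],"angular":[0,0,0],"claw":-0.6},{"slide":[-0.024,0,0],"angular":[0,0,0],"claw":-0.6},{"slide":[-0.048,0,0],"angular":[0,0,0],"claw":-0.6},{"slide":[-0.08,0,0],"angular":[0,0,0],"claw":-0.6},{"slide":[-0.12,0,0],"angular":[0,0,0],"claw":-0.6},{"slide":[-0.168,0,0],"angular":[0,0,0],"claw":-0.6},{"slide":[-0.224,0,0],"angular":[0,0,0],"claw":-0.6},{"slide":[-0.28,0,0],"angular":[0,0,0],"claw":1},{"slide":[-0.335,0,0],"angular":[0,0,0],"claw":1},{"slide":[-0.388,0,0],"angular":[0,0,0],"claw":1}]' 15
python3 - <<'E'
from h import *
im=ctrl.get_image("wrist");track_s(im)
E
```

```text
time: 6.8
position: [0.5527, 0.2673, 0.1937]
tool_rot: [-2.373, -2.056, 0.002]
ft_force: [-1.1, 0.4, 0.7]
grip_width: 0.532
grip_force: 0.0
t 6.85 s_tool 0.0993 s_post 0.1006 off_x -0.0014 off_y 0.0026 n 559 w 0.57 pos [0.5534 0.2645 0.1935]
```

```bash
python3 -m inch '[{"slide":[-0.075,0,0],"angular":[0,0,0],"claw":1},{"slide":[-0.127,0,0],"angular":[0,0,0],"claw":1},{"slide":[-0.175,0,0],"angular":[0,0,0],"claw":1},{"slide":[-0.221,0,0],"angular":[0,0,0],"claw":1},{"slide":[-0.266,0,0],"angular":[0,0,0],"claw":1}]'
python3 - <<'E'
from h import *
im=ctrl.get_image("wrist");track_s(im)
E
```

```text
time: 7.35
position: [0.5445, 0.2006, 0.1937]
tool_rot: [-2.375, -2.056, 0.0]
ft_force: [0.4, -0.5, 0.5]
grip_width: 0.976
grip_force: 0.0
t 7.40 s_tool 0.1662 s_post 0.1641 off_x 0.0021 off_y 0.0012 n 542 w 0.98 pos [0.5448 0.1981 0.1936]
```

```bash
python3 -m inch '[{"slide":[-0.047,0,0],"angular":[0,0,0],"claw":1},{"slide":[-0.086,0,0],"angular":[0,0,0],"claw":1},{"slide":[-0.123,0,0],"angular":[0,0,0],"claw":1},{"slide":[-0.16,0,0],"angular":[0,0,0],"claw":1},{"slide":[-0.194,0,0],"angular":[0,0,0],"claw":1},{"slide":[-0.228,0,0],"angular":[0,0,0],"claw":1},{"slide":[-0.261,0,0],"angular":[0,0,0],"claw":1}]'
python3 - <<'E'
from h import *
im=ctrl.get_image("wrist");track_s(im)
E
```

```text
time: 8.1
position: [0.5352, 0.1359, 0.1938]
tool_rot: [2.376, 2.056, -0.0]
ft_force: [0.1, 0.8, 0.0]
grip_width: 0.999
grip_force: 0.0
t 8.15 s_tool 0.2308 s_post 0.2339 off_x -0.0032 off_y 0.0012 n 579 w 1.00 pos [0.5353 0.1342 0.1936]
```

```bash
python3 -m inch '[{"slide":[-0.056,0,0],"angular":[0,0,0],"claw":1},{"slide":[-0.088,0,0],"angular":[0,0,0],"claw":1},{"slide":[-0.118,0,0],"angular":[0,0,0],"claw":1},{"slide":[-0.148,0,0],"angular":[0,0,0],"claw":1},{"slide":[-0.177,0,0],"angular":[0,0,0],"claw":1},{"slide":[-0.205,0,0],"angular":[0,0,0],"claw":1},{"slide":[-0.232,0,0],"angular":[0,0,0],"claw":1},{"slide":[-0.258,0,0],"angular":[0,0,0],"claw":1},{"slide":[-0.284,0,0],"angular":[0,0,0],"claw":1}]'
python3 - <<'E'
from h import *
im=ctrl.get_image("wrist");track_s(im)
E
```

```text
time: 9.05
position: [0.525, 0.0659, 0.1937]
tool_rot: [2.376, 2.056, -0.0]
ft_force: [0.3, -0.5, 0.3]
grip_width: 1.0
grip_force: 0.0
t 9.10 s_tool 0.3013 s_post 0.3015 off_x -0.0002 off_y 0.0012 n 555 w 1.00 pos [0.525  0.0645 0.1936]
```

```bash
python3 -m inch '[{"slide":[-0.031,0,0],"angular":[0,0,0],"claw":1},{"slide":[-0.054,0,0],"angular":[0,0,0],"claw":1},{"slide":[-0.076,0,0],"angular":[0,0,0],"claw":1},{"slide":[-0.098,0,0],"angular":[0,0,0],"claw":1},{"slide":[-0.118,0,0],"angular":[0,0,0],"claw":1},{"slide":[-0.139,0,0],"angular":[0,0,0],"claw":1},{"slide":[-0.158,0,0],"angular":[0,0,0],"claw":1},{"slide":[-0.177,0,0],"angular":[0,0,0],"claw":1},{"slide":[-0.196,0,0],"angular":[0,0,0],"claw":1},{"slide":[-0.214,0,0],"angular":[0,0,0],"claw":1}]'
python3 - <<'E'
from h import *
im=ctrl.get_image("wrist");track_s(im)
E
```

```text
time: 10.1
position: [0.5173, 0.013, 0.1937]
tool_rot: [2.376, 2.056, -0.0]
ft_force: [0.3, -0.2, 0.3]
grip_width: 1.003
grip_force: 0.0
t 10.15 s_tool 0.3542 s_post 0.3552 off_x -0.0010 off_y 0.0012 n 557 w 1.00 pos [0.5173 0.0121 0.1937]
```

```bash
python3 -m inch '[{"slide":[-0.024,0,0],"angular":[0,0,0],"claw":1},{"slide":[-0.04,0,0],"angular":[0,0,0],"claw":1},{"slide":[-0.056,0,0],"angular":[0,0,0],"claw":1},{"slide":[-0.071,0,0],"angular":[0,0,0],"claw":1},{"slide":[-0.086,0,0],"angular":[0,0,0],"claw":1},{"slide":[-0.1,0,0],"angular":[0,0,0],"claw":1},{"slide":[-0.115,0,0],"angular":[0,0,0],"claw":1},{"slide":[-0.128,0,0],"angular":[0,0,0],"claw":1},{"slide":[-0.141,0,0],"angular":[0,0,0],"claw":1},{"slide":[-0.154,0,0],"angular":[0,0,0],"claw":1}]'
python3 - <<'E'
from h import *
im=ctrl.get_image("wrist");track_s(im)
E
```

```text
time: 11.15
position: [0.5118, -0.0249, 0.1937]
tool_rot: [2.376, 2.056, -0.0]
ft_force: [0.3, 0.4, 0.6]
grip_width: 0.998
grip_force: 0.0
t 11.20 s_tool 0.3923 s_post 0.3935 off_x -0.0011 off_y 0.0012 n 567 w 1.00 pos [ 0.5118 -0.0256  0.1937]
```

```bash
python3 -m inch '[{"slide":[-0.017,0.004,0],"angular":[0,0,0],"claw":-0.6},{"slide":[-0.028,0.004,0],"angular":[0,0,0],"claw":-0.6},{"slide":[-0.039,0.004,0],"angular":[0,0,0],"claw":-0.6},{"slide":[-0.049,0.004,0],"angular":[0,0,0],"claw":-0.6},{"slide":[-0.06,0.004,0],"angular":[0,0,0],"claw":-0.6},{"slide":[-0.07,0.004,0],"angular":[0,0,0],"claw":-0.6},{"slide":[-0.08,0.004,0],"angular":[0,0,0],"claw":-0.6},{"slide":[-0.089,0.004,0],"angular":[0,0,0],"claw":-0.6},{"slide":[-0.099,0.004,0],"angular":[0,0,0],"claw":-0.6},{"slide":[-0.108,0.004,0],"angular":[0,0,0],"claw":-0.6}]' 15
python3 - <<'E'
from h import *
im=ctrl.get_image("wrist");track_s(im);print(ctrl.get_state()["grip_force"],ctrl.get_state()["ft_force"])
E
```

```text
time: 12.2
position: [0.5092, -0.0518, 0.1937]
tool_rot: [2.375, 2.055, 0.0]
ft_force: [0.7, -1.0, -1.4]
grip_width: 0.338
grip_force: 15.0
t 12.25 s_tool 0.4192 s_post 0.4210 off_x -0.0018 off_y 0.0001 n 564 w 0.34 pos [ 0.5091 -0.0524  0.1937]
15.000009953510016 [ 1.1109156  -0.53395375 -1.07457645]
```

```bash
python3 -m inch '[{"slide":[-0.008,0,0],"angular":[0,0,0],"claw":-0.6},{"slide":[-0.024,0,0],"angular":[0,0,0],"claw":-0.6},{"slide":[-0.048,0,0],"angular":[0,0,0],"claw":-0.6},{"slide":[-0.08,0,0],"angular":[0,0,0],"claw":-0.6},{"slide":[-0.12,0,0],"angular":[0,0,0],"claw":-0.6},{"slide":[-0.16,0,0],"angular":[0,0,0],"claw":-0.6},{"slide":[-0.2,0,0],"angular":[0,0,0],"claw":-0.6},{"slide":[-0.24,0,0],"angular":[0,0,0],"claw":-0.6},{"slide":[-0.28,0,0],"angular":[0,0,0],"claw":-0.6},{"slide":[-0.32,0,0],"angular":[0,0,0],"claw":-0.6}]' 20
python3 -m inch '[{"slide":[-0.036,0,0],"angular":[0,0,0],"claw":-0.6},{"slide":[-0.068,0,0],"angular":[0,0,0],"claw":-0.6},{"slide":[-0.096,0,0],"angular":[0,0,0],"claw":-0.6},{"slide":[-0.12,0,0],"angular":[0,0,0],"claw":-0.6},{"slide":[-0.14,0,0],"angular":[0,0,0],"claw":-0.6},{"slide":[-0.156,0,0],"angular":[0,0,0],"claw":-0.6},{"slide":[-0.168,0,0],"angular":[0,0,0],"claw":-0.6},{"slide":[-0.176,0,0],"angular":[0,0,0],"claw":-0.6},{"slide":[-0.18,0,0],"angular":[0,0,0],"claw":-0.6},{"slide":[-0.18,0,0],"angular":[0,0,0],"claw":-0.6}]'
python3 -m inch '[{"slide":[0,0,0],"angular":[0,0,0],"claw":-0.6},{"slide":[0,0,0],"angular":[0,0,0],"claw":-0.6},{"slide":[0,0,0],"angular":[0,0,0],"claw":-0.6},{"slide":[0,0,0],"angular":[0,0,0],"claw":-0.6}]'
python3 - <<'E'
from h import *
im=ctrl.get_image("wrist");track_s(im);A=im["color"];C=ctrl.get_image("scene")["color"]
cv2.imwrite("pics/m4.png",np.hstack([cv2.resize(x,(400,300)) for x in(A,C)])[:,:,::-1])
E
```

```text
time: 13.25
position: [0.4976, -0.1316, 0.1937]
tool_rot: [2.376, 2.055, 0.001]
ft_force: [4.7, -1.2, -4.2]
grip_width: 0.336
grip_force: 20.0
time: 14.25
position: [0.4912, -0.1758, 0.1937]
tool_rot: [2.376, 2.055, 0.001]
ft_force: [5.2, -0.3, -4.2]
grip_width: 0.339
grip_force: 20.0
time: 14.65
position: [0.4913, -0.1755, 0.1937]
tool_rot: [2.375, 2.056, 0.001]
ft_force: [4.8, 0.1, -3.6]
grip_width: 0.336
grip_force: 20.0
t 14.70 s_tool 0.5436 s_post 0.5454 off_x -0.0018 off_y 0.0001 n 560 w 0.34 pos [ 0.4913 -0.1755  0.1938]
```

View pics/m4.png

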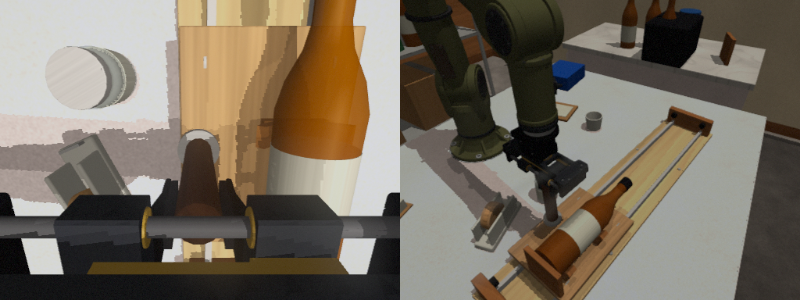

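The post is held between the pads at (200,190). The bottle sits in its saddles at the same place in the wrist view as at the start. The shuttle stands at about 0.544 m, short of the far buffers, and the jar and tape dispenser have not moved.

```bash
python3 -c "
from bench import ctrl
print(ctrl.close_job())"
```

```text
the job is handed in; nothing more can be done
None
```

The job is handed in, but no verdict came back: the shuttle coasted untouched for about 4.3 s with the open hand keeping pace to within about 4 mm at every check, and now stands at about 0.544 m, still held by the post, with the bottle in its saddles and the jar, pot and tape dispenser undisturbed.

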